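Post the spent flat packs into the battery collection box

ROBOT

A 6-joint arm with a two-finger parallel gripper is mounted at the origin on the work surface. World frame = base frame: x ahead of the robot, y to its left, z up, the work surface at z = 0. Lengths are in m, angles in rad, forces in N, time in s.
With the tool pointing down it reaches from about 0.25 to 0.85 m from the base axis. Payload 12.5 kg.
Tool frame: the origin (TCP) lies at the very end of the fingers, on their centre line; the grasp point (between the pads) lies 19 mm behind it; x points along the fingers, y is the direction in which the jaws open and shut, and the axes are right-handed (so a half turn about x gives the same grasp; the last joint's range is limited). The gripper opens to 93 mm and grips with 3 to 60 N. Pads are 15 mm wide; open, the fingers measure 128 mm over their backs; the gripper's body (75 mm by 188 mm) begins 65 mm behind the grasp point.
Start: joints at [-1.185, 0.351, 1.652, -0, 1.139, -0.085], TCP at [0.249, -0.49, 0.219] pointing down, gripper open.
Joint ranges: [-2.75, 2.75], [-0.79, 2.1], [0.01, 2.65], [-1.57, 4.71], [0.07, 3.14], [-2.87, 2.87]. Speed limits (rad/s): [2.22, 2.22, 2.79, 3.14, 3.14, 3.14].

INTERFACE

Orientations are given as a unit quaternion [x, y, z, w].
In Python, from workcell import robot, imaging gives the robot as it stands. The module is installed in compiled form; this text tells all that it offers. Calls block until the motion is done:
- robot.move_to(position, orientation): joint-space move of the TCP to a pose.
- robot.move_linear(position, frame=None, v=0.15, threshold=None): straight line of the TCP; frame=None keeps the orientation; v is the mean speed in m/s. With threshold (N) it stops when the force on the tool has changed by that much, and returns True; else False.
- robot.move_joints(angles): joint-space move.
- robot.grip(opening): finger opening in m; the grip force is fixed at half the most; returns when the fingers have stopped.
- robot.sleep(seconds).
- robot.ik(position, orientation): joint angles nearest the present ones, or None.
- robot.sense(): the state.
- imaging.capture(name): name is "scene" or "top" or "wrist"; returns the picture (400x640x3 uint8, blue, green, red); there is no depth.
- imaging.calibration(name): a dict with "fx", "fy", "cx", "cy" (pixels), "pose" (4x4, takes a point from camera to world coordinates). Camera axes: x right, y up, looking along -z (the intrinsics and any distortion apply to the point x, -y, -z); pixel columns grow to the right and rows downward; lengths in m; the calibration is good to about 2 mm. A picture is of the moment at which its call begins: read the wrist's pose just before it. calibration takes no time and is no camera call; for the wrist camera it gives the pose at the moment of the call.
A pose or a line that the arm cannot do raises robot.MotionError and nothing moves.
- robot.sign_off(): hands the job in, once; it reports no verdict.
The state is a dict: "time": time; "qpos": joint angles; "qvel": joint speeds; "joint_torque": joint torques, N m; "tcp_pos": TCP position; "orientation": TCP orientation; "ft_force": force on the tool from outside, world axes, zero at the start; "torque": the same for the moment, N m; "opening": finger opening in m.
Only numpy, scipy, OpenCV 4.12 (cv2) and the standard library are available. Lean on these libraries where they do the work, as an engineer would, in place of code of your own. Each camera call takes 0.05 s, during which the arm holds its last target.

TASK

The two flat rechargeable packs on the work mat are worn out: turn each one edge-on and post it through the slot in the sloping front of the battery collection box, right through, so that both lie down inside the box. Leave the other things on the table where they are.

Things in the scene. Friction and masses are not known exactly. Their poses are not given: they have to be found in the camera images.
- pack_a: one of two identical flat rechargeable packs: black plastic, a grey patch on both faces, 72 mm long, 42 wide, 8 thick, 35 to 65 g, friction about 0.6; lies flat on the 2 mm thick mat, its length within 0.6 rad of the x axis. Origin: centre of its lower large face (its middle is 4 mm up its z axis); x along its length, y across its width, z across its thickness. Either end may go first.
- pack_b: the other of two identical flat rechargeable packs: black plastic, a grey patch on both faces, 72 mm long, 42 wide, 8 thick, 35 to 65 g, friction about 0.6; lies flat on the 2 mm thick mat, its length within 0.6 rad of the x axis. Origin: centre of its lower large face (its middle is 4 mm up its z axis); x along its length, y across its width, z across its thickness. Either end may go first.
- box: battery collection box, fixed, 220 mm deep (x), 200 wide (y), 230 high; clear 4 mm walls, closed except for the slot. Its front (-x, towards the robot) is 110 mm high; from there a grey panel slopes up at 40 degrees from level to the flat top. Origin: centre of its underside; x points to its back, z up. Inside it is free down to the floor, where a few 14 mm thick round cells lie.
- slot (a point): centre of the slot, in the sloping panel's outer face. x up the slope, y along the slot (level), z square out of the panel (up and to the front, 40 degrees from vertical): parts enter along -z. The slot is 46 mm (y) by 10 mm (x) through the 4 mm panel; a rounded lip 4 mm wide stands 2 mm proud round it. A pack let go partly through may hang there, tail out, until pushed on to the lip; then it drops in.
- box_floor (a point): middle of the box's inner floor, 4 mm above the table, 161 mm below and 45 mm behind the slot: the packs come to lie around here, on the floor, on the old cells or on each other.
- board: small loose circuit board, about 85 x 55 mm, green with components up to 18 mm high; a bystander. Origin: centre of its underside.
- dish: round steel screw dish, 72 mm across, 18 mm high; a bystander. Origin: centre of its underside.
- meter: hand multimeter lying on its back, 150 x 76 mm, 40 mm high, at the right side of the table; a bystander. Origin: centre of its underside.
- driver: screwdriver, 180 mm long, lying on the table near the robot; a bystander.
- pliers: pair of pliers, about 175 mm long, lying on the table near the robot; a bystander.
- spool: reel of solder, 54 mm across and 42 mm high, standing on the table at the left; a bystander. Origin: centre of its underside.
There are look-alikes about, which are no part of the job. Leave any blue or green look-alike of the pack_b alone. What is shaped like the pack_a but turquoise or yellow is not meant.

How it is judged:
By the outcome, as a careful person would: the job done as asked, in the order asked, and still so for the second after the job is handed in, with the robot touching nothing.
It also fails if it takes over 72 s, if anything falls off the work surface, if the arm or the gripper's body presses on something with over 40 N, if the wrist force passes 120 N, or if a joint passes its speed limit or range.

## Working session

There is one attempt and no reset: what is moved stays moved. The work goes in short steps, each a Python script; the robot and the scene stay as the last script left them, time stands still between calls to the robot, and variables do not carry over. Pictures are saved under pics/ and viewed, and the job is handed in when it is done.

```bash
mkdir -p pics; ls
python3 - <<'E'
from workcell import robot, imaging
import cv2, numpy as np
np.set_printoptions(precision=4,suppress=True)
for n in ("scene","top","wrist"):
    im=imaging.capture(n); cv2.imwrite(f"pics/{n}0.png",im)
    c=imaging.calibration(n); print(n,{k:v for k,v in c.items() if k!='pose'}); print(np.array(c['pose']))
s=robot.sense(); print(s)
E
```

```text
pics
scene {'fx': 468.8672758222547, 'fy': 468.8672758222547, 'cx': 318.75069554818134, 'cy': 201.34009903463976}
[[ 0.8529 -0.2915  0.4331  1.2019]
 [ 0.522   0.4895 -0.6985 -1.1725]
 [-0.0084  0.8218  0.5697  1.0107]
 [ 0.      0.      0.      1.    ]]
top {'fx': 508.89839571490256, 'fy': 508.89839571490256, 'cx': 323.2629827414157, 'cy': 190.9527890509382}
[[ 0.0023  0.9795 -0.2013  0.2273]
 [-1.      0.0032  0.0041 -0.0788]
 [ 0.0047  0.2013  0.9795  1.5334]
 [ 0.      0.      0.      1.    ]]
wrist {'fx': 338.50723894181994, 'fy': 338.50723894181994, 'cx': 315.16320661469416, 'cy': 201.0011730643268}
[[ 0.4538  0.8575  0.2424  0.3166]
 [-0.8911  0.4369  0.1228 -0.4557]
 [-0.0006 -0.2718  0.9624  0.3837]
 [ 0.      0.      0.      1.    ]]
{'time': 0.15, 'qpos': array([-1.1846,  0.3511,  1.6522,  0.    ,  1.1391, -0.0846]), 'qvel': array([-0.0016, -0.0017, -0.0019, -0.0007, -0.0014, -0.    ]), 'joint_torque': array([ -0.0003, -49.7463, -28.5344,   0.0699,   0.0246,  -0.0001]), 'tcp_pos': array([ 0.2494, -0.49  ,  0.2183]), 'orientation': array([-0.6876, -0.1652,  0.6876, -0.1646]), 'ft_force': array([ 0.3309,  0.0309, -0.4884]), 'torque': array([0.0158, 0.0453, 0.0349]), 'opening': 0.0929599819258335}
```

View pics/scene0.png

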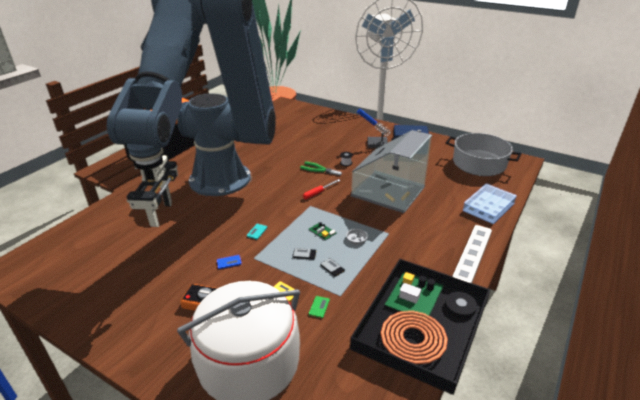

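View pics/top0.png

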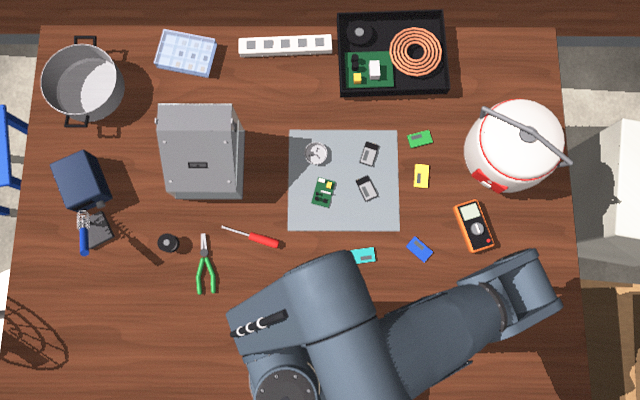

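View pics/wrist0.png

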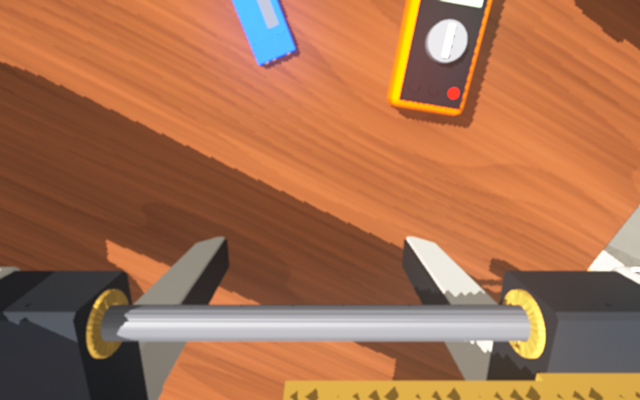

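The top view shows the mat at cols 288–399, rows 130–231. On it are two black packs with a grey patch, at (369,153) and (367,188). The look-alikes (green 420,138; yellow 421,176; turquoise 362,255; blue 419,249) all lie off the mat and are coloured, so they are not meant. The slot is at about (198,165). I'll confirm with an enlarged crop and measure.

```bash
cat > h.py <<'E'
import cv2, numpy as np
np.set_printoptions(precision=4,suppress=True)
def ray(c,u,v):
    P=np.array(c['pose']); d=np.array([(u-c['cx'])/c['fx'],-(v-c['cy'])/c['fy'],-1.0])
    return P[:3,3],P[:3,:3]@d
def onz(c,u,v,z):
    o,d=ray(c,u,v); return o+d*(z-o[2])/d[2]
def proj(c,p):
    P=np.array(c['pose']); q=P[:3,:3].T@(np.array(p)-P[:3,3])
    return np.array([c['cx']+c['fx']*q[0]/-q[2], c['cy']-c['fy']*q[1]/-q[2]])
def tri(c1,p1,c2,p2):
    o1,d1=ray(c1,*p1);o2,d2=ray(c2,*p2);d1=d1/np.linalg.norm(d1);d2=d2/np.linalg.norm(d2)
    t=np.linalg.lstsq(np.stack([d1,-d2],1),o2-o1,rcond=None)[0]
    a=o1+t[0]*d1;b=o2+t[1]*d2
    return (a+b)/2,np.linalg.norm(a-b)
E
python3 - <<'E'
from h import *
t=cv2.imread('pics/top0.png'); s=cv2.imread('pics/scene0.png')
a=cv2.resize(t[130:230,290:440],None,fx=5,fy=5,interpolation=cv2.INTER_CUBIC); cv2.imwrite('pics/crop_packs.png',a)
a=cv2.resize(t[95:210,145:255],None,fx=5,fy=5,interpolation=cv2.INTER_CUBIC); cv2.imwrite('pics/crop_box.png',a)
a=cv2.resize(s[125:225,330:450],None,fx=6,fy=6,interpolation=cv2.INTER_CUBIC); cv2.imwrite('pics/crop_boxs.png',a)
E
```

```text
(no output)
```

View pics/crop_packs.png

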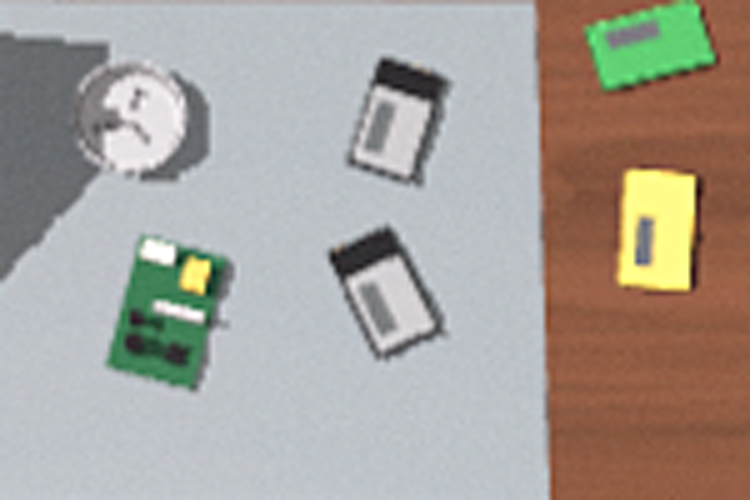

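View pics/crop_box.png

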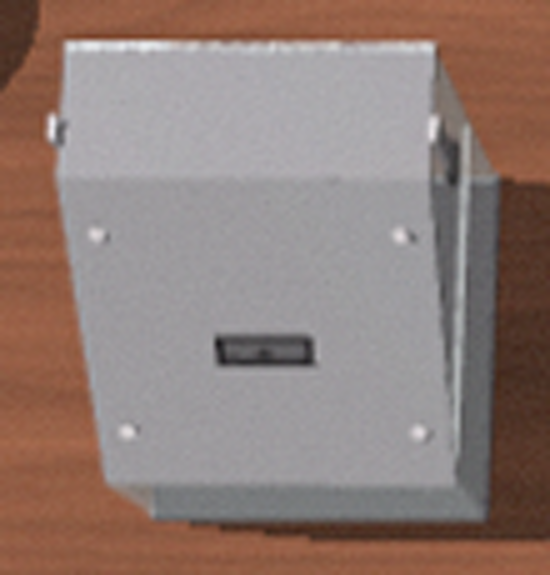

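View pics/crop_boxs.png

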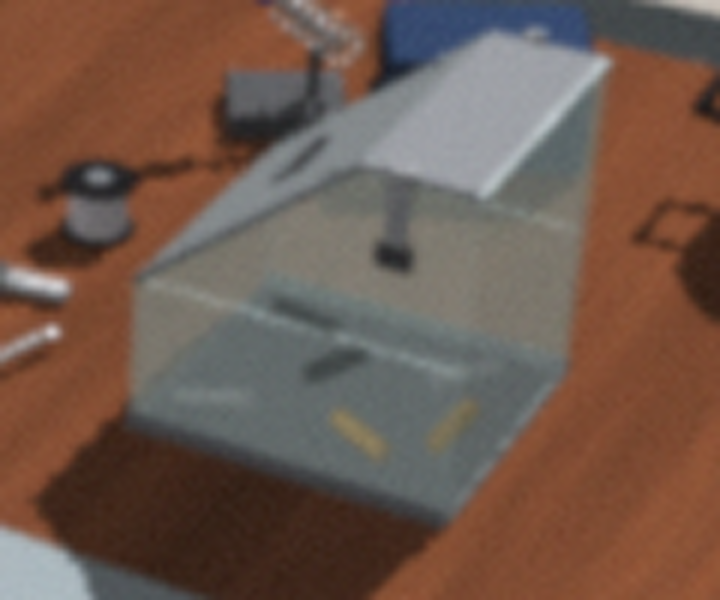

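The crop confirms the two black packs with grey patches at top-view (369,153) and (367,188). The rest are coloured and off the mat. Next I measure the packs and the slot.

```bash
cat >> h.py <<'E'
def packrects(im,c,roi,scale=4):
    # packs: everything darker/whiter than mat -> use black parts hull
    pass
E
python3 - <<'E'
from h import *
from workcell import robot, imaging
from scipy.spatial.transform import Rotation as Rn
t=cv2.imread('pics/top0.png'); c=imaging.calibration('top')
# rough: corners by eye in crop (x5, offset 290,130)
for name,pts in dict(far=[(382,57),(448,80),(420,186),(347,163)],near=[(330,250),(388,226),(444,332),(386,360)]).items():
    P=np.array([onz(c,290+u/5,130+v/5,0.010) for u,v in pts]); 
    print(name,P.mean(0),[np.linalg.norm(P[i]-P[(i+1)%4]) for i in range(4)])
    a=(P[0]+P[1]-P[2]-P[3])/2; print(np.arctan2(a[1],a[0]))
print('mat',onz(c,299,130,.002),onz(c,399,231,.002),'board',onz(c,323,191,.01),'dish',onz(c,317,153,.01))
# slot
for u,v in [(216,336),(312,336),(316,364),(216,364),(265,350)]:
    print('slot',onz(c,145+u/5,95+v/5,.165))
for u,v in [(58,178),(434,181)]: print('topfront',onz(c,145+u/5,95+v/5,.230))
for u,v in [(103,484),(455,487)]: print('front',onz(c,145+u/5,95+v/5,.110))
for u,v in [(67,42),(432,42)]: print('back',onz(c,145+u/5,95+v/5,.230))
s=robot.sense(); R=Rn.from_quat(s['orientation']).as_matrix(); print(R)
w=imaging.calibration('wrist'); P=np.array(w['pose'])
print('cam in tool',R.T@(P[:3,3]-s['tcp_pos'])); print(R.T@P[:3,:3])
E
```

```text
far [ 0.6571 -0.2295  0.01  ] [np.float64(0.043489216865533524), np.float64(0.0706272108634805), np.float64(0.04719625809872479), np.float64(0.07204003276451965)]
-0.2939187248139365
near [ 0.5489 -0.2202  0.01  ] [np.float64(0.038977902594973204), np.float64(0.0741715190728538), np.float64(0.0397189959133756), np.float64(0.07624235855534388)]
0.45830271563616404
mat [ 0.7377 -0.0084  0.002 ] [ 0.4191 -0.3146  0.002 ] board [ 0.5402 -0.0844  0.01  ] dish [ 0.6605 -0.0655  0.01  ]
slot [0.5887 0.2903 0.165 ]
slot [0.5889 0.2371 0.165 ]
slot [0.5729 0.2341 0.165 ]
slot [0.5727 0.2894 0.165 ]
slot [0.5808 0.2627 0.165 ]
topfront [0.6585 0.3621 0.23  ]
topfront [0.6576 0.161  0.23  ]
front [0.5159 0.3646 0.11  ]
front [0.5148 0.164  0.11  ]
back [0.7356 0.3624 0.23  ]
back [0.7364 0.1651 0.23  ]
[[-0.0003  0.4536 -0.8912]
 [ 0.0007 -0.8912 -0.4536]
 [-1.     -0.0008 -0.0001]]
cam in tool [-0.1654 -0.0002 -0.0754]
[[-0.0002  0.2719 -0.9623]
 [ 1.     -0.0002 -0.0002]
 [-0.0003 -0.9623 -0.2719]]
```

```bash
cat >> h.py <<'E'
from scipy.spatial.transform import Rotation as Rn
def ori(psi,a):
    """tool x at angle a below horizontal in heading psi, camera on upper/front side"""
    f=np.array([np.cos(psi),np.sin(psi),0]);z=np.array([0,0,1.])
    x=np.cos(a)*f-np.sin(a)*z; tz=-(np.sin(a)*f+np.cos(a)*z)
    R=np.stack([x,np.cross(tz,x),tz],1); return R,Rn.from_matrix(R).as_quat()
SZ=np.array([-np.sin(np.radians(40)),0,np.cos(np.radians(40))]); SX=np.array([np.cos(np.radians(40)),0,np.sin(np.radians(40))])
E
python3 - <<'E'
from h import *
from workcell import robot, imaging
rad=np.radians
slot=np.array([.5808,.263,.165])
for th in (30,35,40,45,50):
    a=rad(90-th); b=rad(140-th)
    for n,psi,c in (('near',.458,(.549,-.22)),('far',-.294,(.657,-.2295))):
        R,q=ori(psi,a); p=np.array([*c,.008])-.023*np.array([np.cos(psi),np.sin(psi),0])
        print(th,n,robot.ik(p,q),robot.ik(p-.12*R[:,0],q))
    R,q=ori(0,b)
    print('   ins',robot.ik(slot+.02*SZ,q),robot.ik(slot+.13*SZ,q))
E
```

```text
30 near [-0.7187  0.6647  1.9238  1.0074  0.5777 -0.477 ] [-0.836   0.4308  1.9649  0.7788  0.7542 -0.3066]
30 far [-0.4359  0.7027  1.8291  0.6646  0.1149  0.7862] [-0.4539  0.4329  1.9613  0.3378  0.2426  1.1035]
   ins [0.3125 0.7025 1.2211 0.1054 1.5515 1.8635] [0.3461 0.5067 1.3423 0.1165 1.6221 1.9036]
35 near [-0.7574  0.6825  1.9463  1.1699  0.6237 -0.6642] [-0.8969  0.4525  1.998   0.9191  0.782  -0.4876]
35 far [-0.4416  0.7068  1.8816  2.1265  0.0994 -0.6791] [-0.4644  0.4287  2.0421  0.9719  0.118   0.4621]
   ins [0.3227 0.6552 1.2867 0.0828 1.449  1.8732] [0.3587 0.4607 1.396  0.0911 1.5309 1.9146]
40 near [-0.795   0.7067  1.9645  1.302   0.6858 -0.8232] [-0.9561  0.4848  2.0248  1.0413  0.8266 -0.6549]
40 far [-0.4473  0.7189  1.9289  2.6779  0.2212 -1.2347] [-0.4756  0.4388  2.1169  2.2973  0.156  -0.8724]
   ins [0.334  0.6098 1.3521 0.0584 1.3452 1.887 ] [0.3724 0.4158 1.4508 0.0638 1.438  1.9296]
45 near [-0.8309  0.7367  1.978   1.4049  0.7596 -0.9551] [-1.0125  0.5274  2.0449  1.1421  0.8844 -0.8046]
45 far [-0.453   0.7391  1.9703  2.8215  0.3639 -1.3833] [-0.4875  0.4652  2.1844  2.6862  0.3143 -1.2726]
   ins [0.3462 0.5667 1.4172 0.0313 1.24   1.9056] [0.3874 0.3724 1.5065 0.0338 1.3437 1.9493]
50 near [-0.8645  0.7724  1.9865  1.4829  0.8412 -1.0638] [-1.065   0.5794  2.0577  1.2215  0.9516 -0.9361]
50 far [-0.4587  0.7674  2.0052  2.882   0.5113 -1.4496] [-0.4998  0.5095  2.2433  2.807   0.4969 -1.4076]
   ins [ 0.3593  0.5262  1.4817 -0.      1.1337  1.9301] [ 0.4038  0.3308  1.5627 -0.      1.2481  1.9746]
```

Run:
```python
from h import *
from workcell import robot, imaging
rad=np.radians
psi=.458; R,q=ori(psi,rad(45)); p=np.array([.549,-.22,.008])-.023*np.array([np.cos(psi),np.sin(psi),0])-.13*R[:,0]
robot.move_to(p,q)
c=imaging.calibration('wrist'); im=imaging.capture('wrist'); cv2.imwrite('pics/w1.png',im); np.save('w1.npy',np.array(c['pose']))
s=robot.sense(); print(s['time'],s['tcp_pos']-p, s['qpos'],s['ft_force'])
print(proj(c,[.549,-.22,.01]),proj(c,[.657,-.2295,.01]))
```

```text
1.375 [ 0.0002 -0.0008  0.0004] [-1.0286  0.51    2.0457  1.12    0.8986 -0.7915] [-0.6299  0.3291 -0.352 ]
[314.5546 169.4577] [367.5925  97.4072]
```

View pics/w1.png

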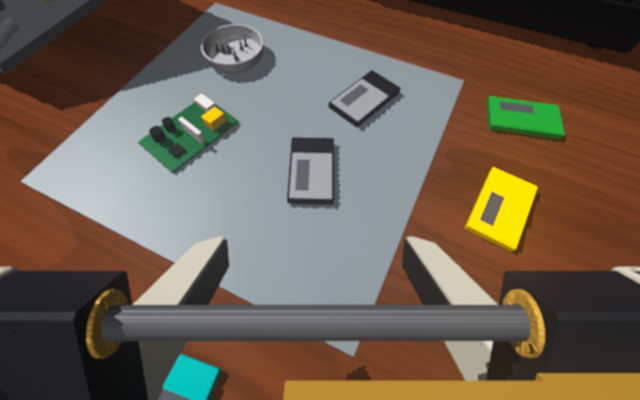

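The wrist view shows the near pack at about (313,170) and the far pack at (365,97), as predicted. I'll enlarge it to read the top-face corners.

Run:
```python
from h import *
im=cv2.imread('pics/w1.png')
cv2.imwrite('pics/w1c.png',cv2.resize(im[60:220,270:420],None,fx=5,fy=5,interpolation=cv2.INTER_CUBIC)[:800,:750][:600] if 0 else cv2.resize(im[65:215,270:420],None,fx=4,fy=4,interpolation=cv2.INTER_CUBIC))
```

```text
(no output)
```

View pics/w1c.png

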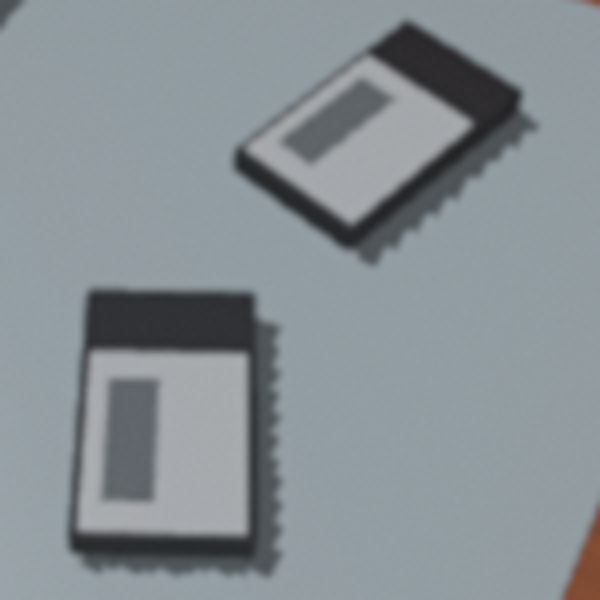

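```bash
cat >> h.py <<'E'
def corners(c,pts,off,k,z=.010):
    P=np.array([onz(c,off[0]+(u+.5)/k-.5,off[1]+(v+.5)/k-.5,z) for u,v in pts])
    a=(P[0]+P[1]-P[2]-P[3])/2; psi=np.arctan2(a[1],a[0])
    print('ctr',P.mean(0),'sides',[round(1e3*np.linalg.norm(P[i]-P[(i+1)%4]),1) for i in range(4)],'psi',psi)
    return P,psi
E
python3 - <<'E'
from h import *
from workcell import imaging
c=imaging.calibration('wrist'); c['pose']=np.load('w1.npy')
P,_=corners(c,[(89,290),(254,292),(252,539),(73,537)],(270,65),4); print(P)
P,_=corners(c,[(408,21),(520,95),(352,232),(238,152)],(270,65),4)
E
```

```text
ctr [ 0.5506 -0.2159  0.01  ] sides [np.float64(40.6), np.float64(69.9), np.float64(39.6), np.float64(69.9)] psi 0.4338638370567433
[[ 0.5736 -0.1829  0.01  ]
 [ 0.591  -0.2196  0.01  ]
 [ 0.5274 -0.2485  0.01  ]
 [ 0.5104 -0.2128  0.01  ]]
ctr [ 0.6589 -0.2257  0.01  ] sides [np.float64(40.5), np.float64(68.8), np.float64(39.6), np.float64(70.2)] psi -0.3167142662649167
```

```bash
cat > pick.py <<'E'
from h import *
from workcell import robot, imaging
def pick(ctr,psi,tag,d=.021,zt=.0083):
    R,q=ori(psi,np.radians(45)); p=np.array([*ctr,zt])-d*np.array([np.cos(psi),np.sin(psi),0])
    robot.move_to(p-.05*R[:,0],q)
    hit=robot.move_linear(p,v=.06,threshold=8)
    s=robot.sense(); print('hit',hit,s['tcp_pos']-p,s['ft_force'])
    robot.grip(.03); s=robot.sense(); print('open',s['opening'],s['ft_force'],s['time'])
    imw=imaging.capture('wrist'); cv2.imwrite(f'pics/{tag}_g.png',imw)
    robot.move_linear(p+np.array([0,0,.10]),v=.12)
    s=robot.sense(); print('open',s['opening'],s['tcp_pos'],s['time'])
    imw=imaging.capture('wrist'); cv2.imwrite(f'pics/{tag}_l.png',imw)
E
python3 -c "
from pick import *
pick((.550,-.2175),.44,'n')
a=cv2.imread('pics/n_g.png');b=cv2.imread('pics/n_l.png')
cv2.imwrite('pics/n_gl.png',np.hstack([a[60:360,120:520],b[60:360,120:520]]))
"
```

```text
hit True [ 0.0003  0.0005 -0.0003] [-1.4964 -0.2992  5.5064]
open 0.0414042767503631 [-0.3723 -0.7292  5.794 ] 3.5167
open 0.04076539084194838 [ 0.5307 -0.2262  0.1076] 4.5583
```

View pics/n_gl.png

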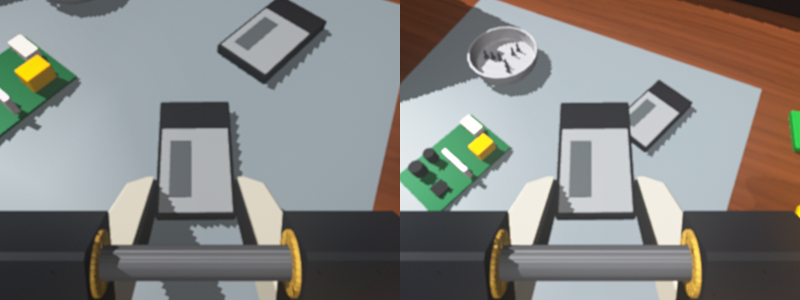

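```bash
cat >> h.py <<'E'
TC=None
def toolcam(c,s):
    R=Rn.from_quat(s['orientation']).as_matrix(); T=np.eye(4);T[:3,:3]=R;T[:3,3]=s['tcp_pos']
    return np.linalg.inv(T)@np.array(c['pose'])
E
python3 - <<'E'
from h import *
from workcell import robot, imaging
c=imaging.calibration('wrist'); s=robot.sense(); R=Rn.from_quat(s['orientation']).as_matrix()
print(toolcam(c,s))
f=np.array([np.cos(.44),np.sin(.44),0]); l=np.array([-f[1],f[0],0]); z=np.array([0,0,1])
# predicted corners: TCP + along
t=s['tcp_pos']
for a,b in ((57,21),(57,-21),(-15,-21),(-15,21)): print((a,b),proj(c,t+.001*(a*f+b*l+2*z)))
im=cv2.imread('pics/n_l.png'); cv2.imwrite('pics/n_lc.png',cv2.resize(im[150:300,250:380],None,fx=4,fy=4,interpolation=cv2.INTER_CUBIC))
E
```

```text
[[-0.      0.2718 -0.9623 -0.1656]
 [ 1.     -0.0003 -0.0001 -0.0001]
 [-0.0003 -0.9623 -0.2718 -0.0749]
 [ 0.      0.      0.      1.    ]]
(57, 21) [280.8783 162.1284]
(57, -21) [349.966  162.0785]
(-15, -21) [357.0103 278.7896]
(-15, 21) [273.7199 278.7805]
```

View pics/n_lc.png

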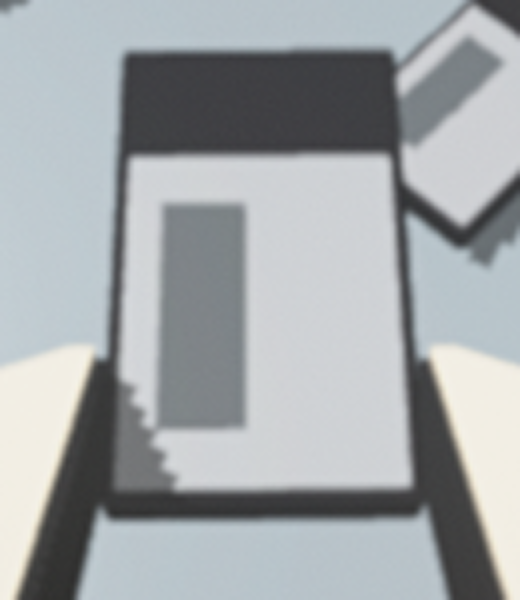

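Run:
```python
from h import *
from workcell import robot, imaging
c=imaging.calibration('wrist'); s=robot.sense(); R=Rn.from_quat(s['orientation']).as_matrix()
K=np.array([[c['fx'],0,c['cx']],[0,c['fy'],c['cy']],[0,0,1]])
px=np.array([(125,53),(390,52),(415,492),(110,493)],float); px=(px+.5)/4-.5+[250,150]
print(px)
for L,W in ((70,40.3),(72,42)):
    obj=np.array([(L/2,W/2,0),(L/2,-W/2,0),(-L/2,-W/2,0),(-L/2,W/2,0)])*1e-3
    ok,rv,tv=cv2.solvePnP(obj,px,K,None)
    F=np.diag([1,-1,-1]); Rc=F@cv2.Rodrigues(rv)[0]; tc=F@tv[:,0]
    T=toolcam(c,s); Rt=T[:3,:3]@Rc; tt=T[:3,:3]@tc+T[:3,3]
    print(L,'centre in tool mm',tt*1e3,'x axis',Rt[:,0],'angle to tool x',np.degrees(np.arctan2(-Rt[2,0],Rt[0,0])),'yaw',np.degrees(np.arcsin(Rt[1,0])))
    e=cv2.projectPoints(obj,rv,tv,K,None)[0][:,0]-px; print(np.abs(e).max())
```

```text
[[280.875 162.875]
 [347.125 162.625]
 [353.375 272.625]
 [277.125 272.875]]
70 centre in tool mm [ 19.4152  -0.4197 -15.5093] x axis [ 0.6964 -0.0109 -0.7175] angle to tool x 45.85391354360676 yaw -0.6243481313238128
0.8049407589922453
72 centre in tool mm [ 26.6789  -0.4273 -13.0242] x axis [ 0.6807 -0.0109 -0.7325] angle to tool x 47.09793970905327 yaw -0.6267094012202569
0.593495593570367
```

```bash
cat > ins.py <<'E'
from h import *
from workcell import robot, imaging
SLOT=np.array([.5806,.263,.165])
def goal(front,dn=.002,off=(0,0),slot=SLOT,L=.057):
    """TCP so pack front end is 'front' above panel outer face along slot z; off = (slot x, y)"""
    return slot+(L+front)*SZ+(dn+off[0])*SX+np.array([0,off[1],0])
R95,Q95=ori(0,np.radians(95))
def shot(tag):
    c=imaging.calibration('wrist'); im=imaging.capture('wrist'); cv2.imwrite(f'pics/{tag}.png',im); np.save(tag+'.npy',np.array(c['pose']))
    s=robot.sense(); print(tag,'t',s['time'],'tcp',s['tcp_pos'],'F',s['ft_force'],'open',s['opening']); return im,c
E
python3 - <<'E'
from ins import *
robot.move_to([.50,.05,.31],Q95)
g=goal(.020); robot.move_to(g,Q95); robot.sleep(.1)
im,c=shot('i1'); print(g)
print(proj(c,SLOT)); 
for a,b in ((5,23),(5,-23),(-5,-23),(-5,23)): print(proj(c,SLOT+.001*(a*SX)+[0,b*.001,0]))
E
```

```text
i1 t 7.6167 tcp [0.5332 0.2618 0.2262] F [ 0.3927  0.5141 -0.2622] open 0.04143222984869487
[0.5326 0.263  0.2253]
[313.101  142.1113]
[276.9784 137.1337]
[349.1274 137.0317]
[347.8239 146.8959]
[278.4768 146.9931]
```

View pics/i1.png

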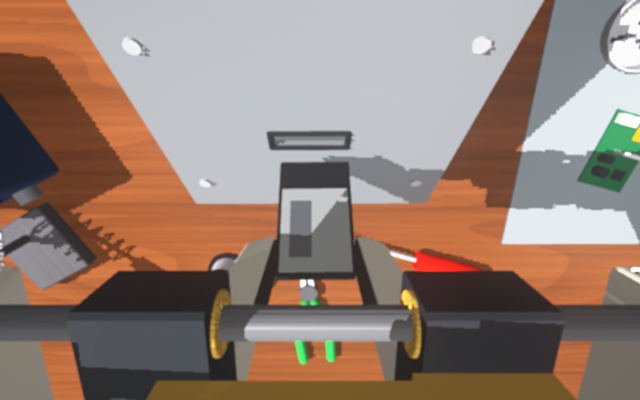

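The view shows the slot's lip frame at about (309,140) and the held pack's leading edge at (280–350, 163), both in one image. I'll zoom in for the relative offset.

Run:
```python
from h import *
im=cv2.imread('pics/i1.png'); cv2.imwrite('pics/i1c.png',cv2.resize(im[120:220,255:365],None,fx=6,fy=6,interpolation=cv2.INTER_CUBIC))
```

```text
(no output)
```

View pics/i1c.png

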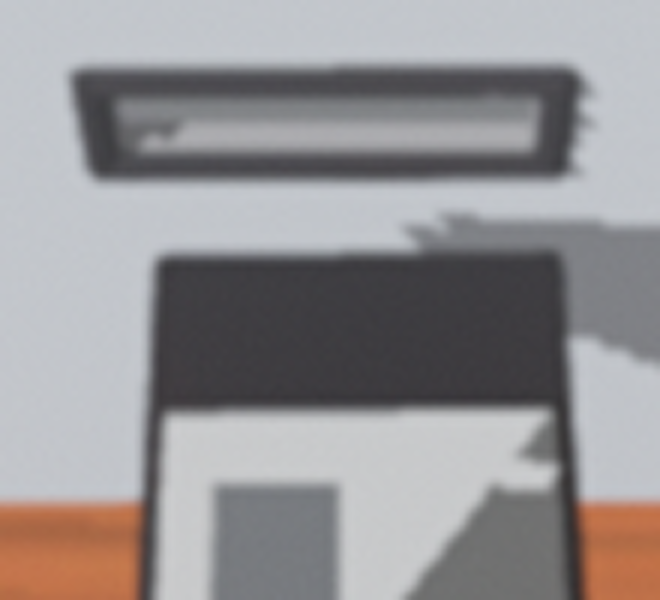

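Run:
```python
from ins import *
c=imaging.calibration('wrist'); s=robot.sense(); print(s['tcp_pos'],s['qvel'],Rn.from_quat(s['orientation']).as_matrix()[:,0],R95[:,0]); t=np.array([.5332,.2618,.2262])
t=s['tcp_pos']; P0=np.load('i1.npy'); print(P0[:3,3],np.array(c['pose'])[:3,3]); c['pose']=P0
cr=lambda u,v:(255+(u+.5)/6-.5,120+(v+.5)/6-.5)
def onplane(u,v,h,org=SLOT):
    o,d=ray(c,*cr(u,v)); k=((org+h*SZ-o)@SZ)/(d@SZ); p=o+k*d; return (p-org)@SX*1e3,(p-org)[1]*1e3
for u,v in ((72,68),(580,68),(573,178),(95,178)): print('lip outer',onplane(u,v,.002))
for u,v in ((110,97),(545,97),(540,153),(125,155)): print('lip inner top',onplane(u,v,.002))
for dn in (.002,): 
  for L in (.057,.056):
    f=t-L*SZ+(-dn+.004)*SX; print('pack front top edge pred crop v',(proj(c,f)[1]-120)*6, (proj(c,f)[0]-255)*6,[ (proj(c,f+[0,b,0])[0]-255)*6 for b in (.021,-.021)])
    f=t-L*SZ+(-dn-.004)*SX; print('pack front bottom edge pred crop v',(proj(c,f)[1]-120)*6)
```

```text
[0.5332 0.2618 0.2262] [ 0.0034  0.002   0.0009  0.0022 -0.0004  0.0037] [-0.0859  0.0005 -0.9963] [-0.0872 -0.     -0.9962]
[0.6226 0.2616 0.3845] [0.6225 0.2617 0.3845]
lip outer (np.float64(13.22790554582886), np.float64(28.451450216393336))
lip outer (np.float64(13.117666359573494), np.float64(-23.500690542466394))
lip outer (np.float64(-4.950324802441611), np.float64(-24.3912862762361))
lip outer (np.float64(-4.832261620822978), np.float64(28.200019900354036))
lip inner top (np.float64(8.711231846193915), np.float64(25.061861191835288))
lip inner top (np.float64(8.61365475718369), np.float64(-20.267067706212423))
lip inner top (np.float64(-0.5991179149799343), np.float64(-20.434643399590723))
lip inner top (np.float64(-0.8414601578682912), np.float64(24.486902075155136))
pack front top edge pred crop v 258.788727317904 360.1146425131226 [np.float64(152.95231256025636), np.float64(567.2954034073443)]
pack front bottom edge pred crop v 303.60226079509175
pack front top edge pred crop v 266.870261861621 360.12195257567544 [np.float64(152.465910156547), np.float64(567.7965138945481)]
pack front bottom edge pred crop v 311.521618606758
```

```bash
cat >> ins.py <<'E'
def lin(g,v=.05,thr=None):
    h=robot.move_linear(g,v=v,threshold=thr); return h
def settle(g,v=.05):
    robot.move_linear(g,v=v); robot.sleep(.15); e=robot.sense()['tcp_pos']-g
    robot.move_linear(g-e,v=.03); robot.sleep(.15); print('err',e,robot.sense()['tcp_pos']-g); return -e
S2=np.array([.5830,.2652,.165])
E
python3 - <<'E'
from ins import *
g=goal(.006,slot=S2); settle(g)
im,c=shot('i2'); cv2.imwrite('pics/i2c.png',cv2.resize(im[100:200,255:365],None,fx=6,fy=6,interpolation=cv2.INTER_CUBIC))
print(Rn.from_quat(robot.sense()['orientation']).as_matrix()-R95)
E
```

```text
err [-0.      0.0001  0.0001] [-0.     -0.     -0.0001]
i2 t 8.6833 tcp [0.5441 0.2651 0.2145] F [-0.5069 -1.1313  0.0479] open 0.04104106950169026
[[ 0.  0. -0.]
 [-0.  0. -0.]
 [-0.  0. -0.]]
```

View pics/i2c.png

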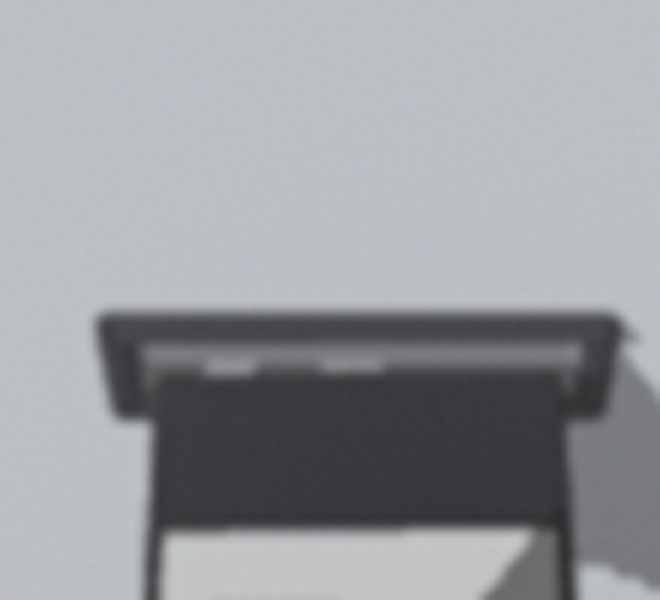

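Run:
```python
from ins import *
c=imaging.calibration('wrist'); c['pose']=np.load('i2.npy'); t=robot.sense()['tcp_pos']
cr=lambda u,v:(255+(u+.5)/6-.5,100+(v+.5)/6-.5)
pv=lambda p:(proj(c,p)[1]-100+.5)*6-.5
for nm,v,xs in (('outer top',313,.009),('outer bot',418,-.009),('inner top',342,.005)):
    h=.002 if nm!='x' else 0
    p=onz(c,*cr(360,v),.165+h*SZ[2]+xs*SX[2]); print(nm,'slot x est',(p-h*SZ-xs*SX)[0])
for L in (.056,.057,.058): 
    print(L,pv(t-L*SZ+.002*SX), pv(t-(L-.0)*SZ+(.0025)*SX))
print('pred lip inner top v for S2',pv(S2+.002*SZ+.005*SX),'outer',pv(S2+.002*SZ+.009*SX),pv(S2+.002*SZ-.009*SX))
```

```text
outer top slot x est 0.5836024962494593
outer bot slot x est 0.5833610933977245
inner top slot x est 0.583105390419489
0.056 388.65090200822266 385.76135381767415
0.057 380.56032589903003 377.66046080643576
0.058 372.5080661500346 369.5980143366645
pred lip inner top v for S2 343.01669975475545 outer 318.9394688325526 421.2432358235032
```

```bash
cat >> ins.py <<'E'
S3=np.array([.5833,.2652,.165])
E
python3 - <<'E'
from ins import *
h=lin(goal(-.012,slot=S3),v=.03,thr=5); s=robot.sense()
d=s['tcp_pos']-S3; print(h,'front at',d@SZ-.057,'x',d@SX-.002,'y',d[1],'F slot',s['ft_force']@SX,s['ft_force'][1],s['ft_force']@SZ)
im,c=shot('i3'); cv2.imwrite('pics/i3c.png',cv2.resize(im[80:200,255:365],None,fx=5,fy=5,interpolation=cv2.INTER_CUBIC))
E
```

```text
False front at -0.011981862256388545 x 4.197053694023761e-05 y 1.581445916143398e-05 F slot -0.5077164453390416 0.9459380865772975 -0.33212479178715276
i3 t 9.4833 tcp [0.5559 0.2652 0.2009] F [ 0.6513 -0.5476 -0.7057] open 0.04086315466892813
```

View pics/i3c.png

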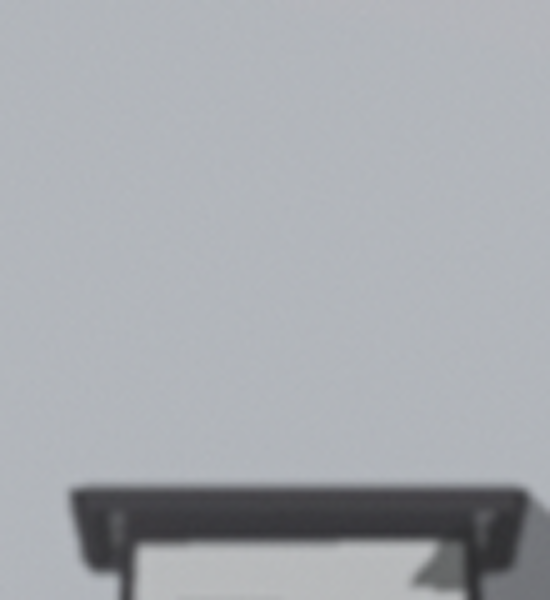

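The pack is entering with no contact force. I'll drive it on to the fingers' limit.

Run:
```python
from ins import *
h=lin(goal(-.047,slot=S3),v=.06,thr=8); s=robot.sense()
d=s['tcp_pos']-S3; print(h,'front at',d@SZ-.057,'x',d@SX-.002,'y',d[1],'F slot',s['ft_force']@SX,s['ft_force'][1],s['ft_force']@SZ)
im,c=shot('i4')
```

```text
False front at -0.047022636940360144 x -1.9403440667484576e-05 y -1.64363780969512e-05 F slot -0.7047768940040526 -0.5069716404048406 -1.092099422933562
i4 t 10.2667 tcp [0.5783 0.2652 0.1741] F [-0.3369 -1.0899 -2.1321] open 0.04131807990214702
```

View pics/i4.png

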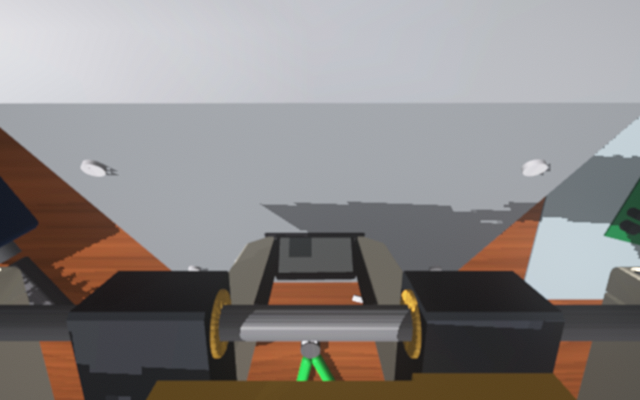

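The front is 47 mm in, with nothing pressing. Now I release, back off and look.

Run:
```python
from ins import *
robot.grip(.06); robot.sleep(.2); shot('i5a')
robot.move_linear(goal(-.047,slot=S3)+.05*SZ,v=.15); im,c=shot('i5')
cv2.imwrite('pics/i5s.png',cv2.resize(imaging.capture('scene')[125:225,330:450],None,fx=6,fy=6,interpolation=cv2.INTER_CUBIC))
```

```text
i5a t 11.0667 tcp [0.5784 0.2652 0.174 ] F [ 0.542   1.5956 -0.377 ] open 0.06003870398117038
i5 t 11.6 tcp [0.5464 0.2651 0.2116] F [-0.0719  0.53   -0.5189] open 0.05989679104757772
```

View pics/i5.png

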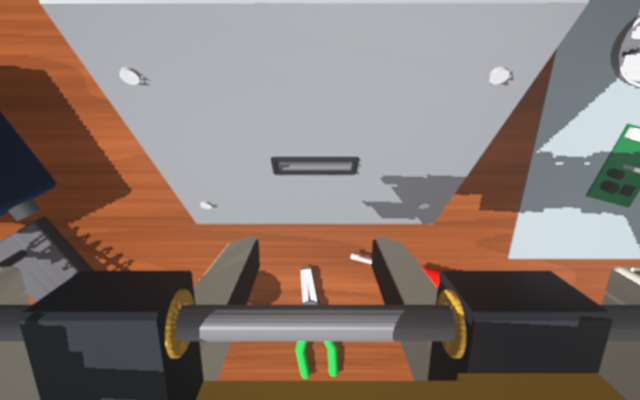

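View pics/i5s.png

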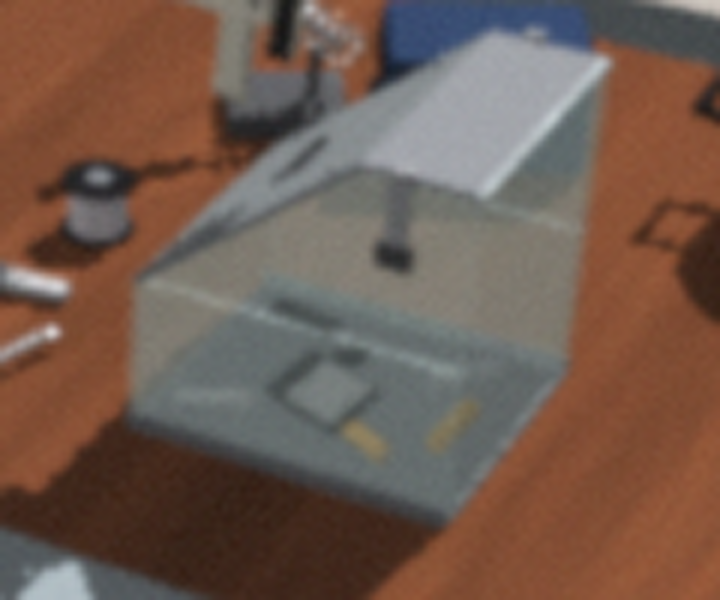

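The first pack is in: the slot is clear in the wrist view, and the scene crop shows the pack lying on the floor at crop (325,385). Now the far pack. I'll hover and re-measure it.

Run:
```python
from ins import *
psi=-.317; R,q=ori(psi,np.radians(45)); p=np.array([.6589,-.2257,.0083])-.021*np.array([np.cos(psi),np.sin(psi),0])-.12*R[:,0]
robot.move_linear(goal(.05,slot=S3),v=.2)
robot.move_to([.50,.05,.31],Q95)
print(robot.sense()['qpos'],robot.ik(p,q))
robot.move_to(p,q)
robot.sleep(.1); im,c=shot('f1'); print(proj(c,[.6589,-.2257,.01])); cv2.imwrite('pics/f1c.png',cv2.resize(im[90:230,240:390],None,fx=4,fy=4,interpolation=cv2.INTER_CUBIC))
print(robot.sense()['qpos'])
```

```text
[0.0077 0.2295 1.5908 0.001  1.4096 1.5782] [-0.4582  0.4667  2.1793  2.7997  0.3012 -1.3433]
f1 t 15.5583 tcp [ 0.5586 -0.1926  0.0934] F [ 0.4497  0.8842 -0.4445] open 0.06019240799000495
[315.508  174.0283]
[-0.4579  0.4665  2.179   2.7995  0.3014 -1.343 ]
```

View pics/f1.png

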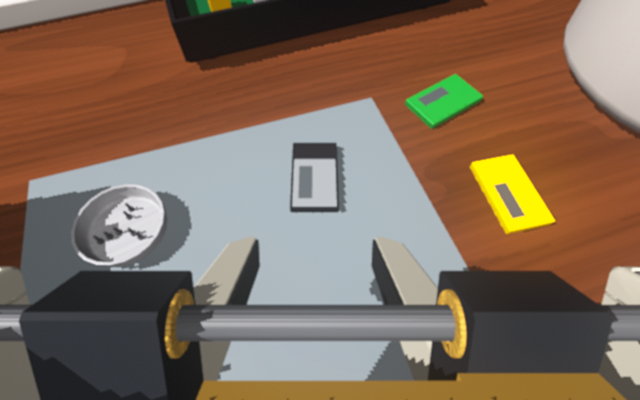

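View pics/f1c.png

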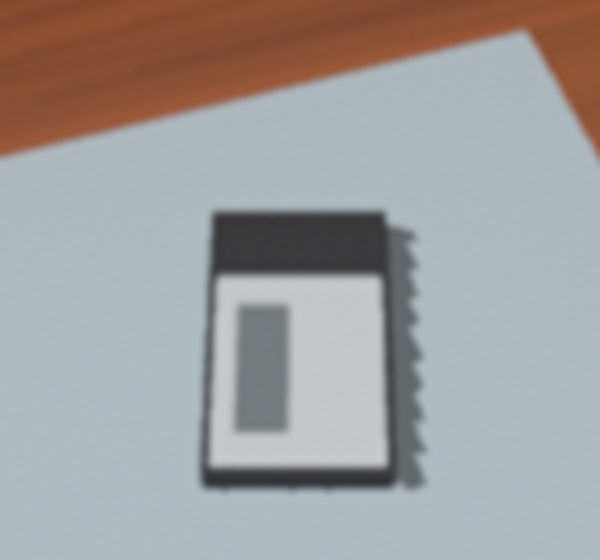

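Run:
```python
from ins import *
from pick import pick
c=imaging.calibration('wrist'); c['pose']=np.load('f1.npy')
P,psi=corners(c,[(213,211),(385,211),(391,472),(203,472)],(240,90),4)
ctr=P.mean(0)[:2]
assert np.linalg.norm(ctr-[.6589,-.2257])<.006 and abs(psi+.317)<.06
pick(ctr,psi,'f',d=.0208,zt=.0086)
a=cv2.imread('pics/f_g.png');b=cv2.imread('pics/f_l.png')
cv2.imwrite('pics/f_gl.png',np.hstack([a[60:360,120:520],b[60:360,120:520]]))
```

```text
ctr [ 0.6602 -0.2248  0.01  ] sides [np.float64(40.9), np.float64(70.4), np.float64(39.9), np.float64(70.3)] psi -0.32123978057284647
hit True [ 0.      0.     -0.0006] [-4.5664  1.6612  8.0113]
open 0.04118940873192974 [-0.2921 -0.1972  5.6031] 17.2583
open 0.04108904425625697 [ 0.64   -0.2181  0.108 ] 18.3
```

View pics/f_gl.png

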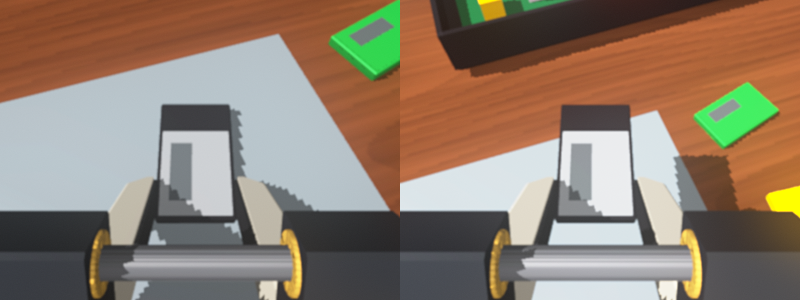

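Run:
```python
from ins import *
s=robot.sense(); robot.move_linear(s['tcp_pos']+[-.06,.0,.10],v=.2)
robot.move_to([.50,.05,.31],Q95); robot.move_to(goal(.030,slot=S3),Q95)
settle(goal(.007,slot=S3)); im,c=shot('j2'); cv2.imwrite('pics/j2c.png',cv2.resize(im[100:200,255:365],None,fx=6,fy=6,interpolation=cv2.INTER_CUBIC))
```

```text
err [0.     0.0001 0.0002] [-0.     -0.0001 -0.0002]
j2 t 23.3583 tcp [0.5437 0.2651 0.2151] F [-0.482  -0.7137 -0.6741] open 0.04140041904594926
```

View pics/j2c.png

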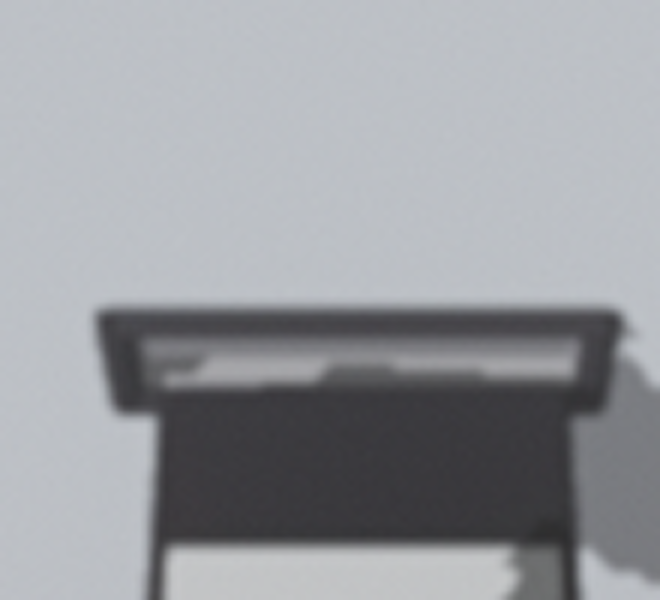

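The leading edge sits about 0.7 mm right of the slot's centre, at crop col 365 against 358. I'll shift +0.6 mm in y and insert under force watch.

Run:
```python
from ins import *
S=S3+[0,.0006,0]
lin(goal(.006,slot=S))
h=lin(goal(-.012,slot=S),v=.03,thr=5); s=robot.sense(); d=s['tcp_pos']-S; print(h,d@SZ-.057,d@SX-.002,d[1],s['ft_force'])
if not h:
    h=lin(goal(-.047,slot=S),v=.06,thr=8); s=robot.sense(); d=s['tcp_pos']-S; print(h,d@SZ-.057,d@SX-.002,d[1],s['ft_force'])
shot('j4')
```

```text
False -0.011982669483454465 4.14399488054204e-05 3.243017062831699e-05 [-0.6917 -0.2513 -0.5447]
False -0.046995105421605246 3.925357677483487e-05 6.536813824675747e-06 [ 0.281   0.1524 -1.4072]
j4 t 25.1417 tcp [0.5783 0.2658 0.1741] F [-0.75    0.0971 -2.    ] open 0.041199704132964504
```

View pics/j4.png

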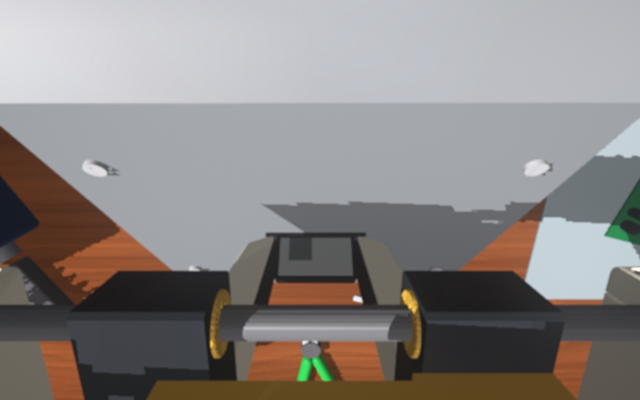

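Run:
```python
from ins import *
S=S3+[0,.0006,0]
robot.grip(.06); robot.sleep(.2)
robot.move_linear(goal(-.047,slot=S)+.06*SZ,v=.15); im,c=shot('j5')
robot.move_linear(goal(-.047,slot=S)+.12*SZ,v=.15); robot.move_to([.45,.05,.33],Q95); robot.sleep(.5)
a=cv2.resize(imaging.capture('scene')[125:225,330:450],None,fx=6,fy=6,interpolation=cv2.INTER_CUBIC); cv2.imwrite('pics/j5s.png',a)
t=imaging.capture('top'); cv2.imwrite('pics/j5t.png',t); print(robot.sense()['time'])
```

```text
j5 t 26.4917 tcp [0.54   0.2656 0.2191] F [-0.7321 -0.1965  0.3246] open 0.060115533095620434
28.5583
```

View pics/j5.png

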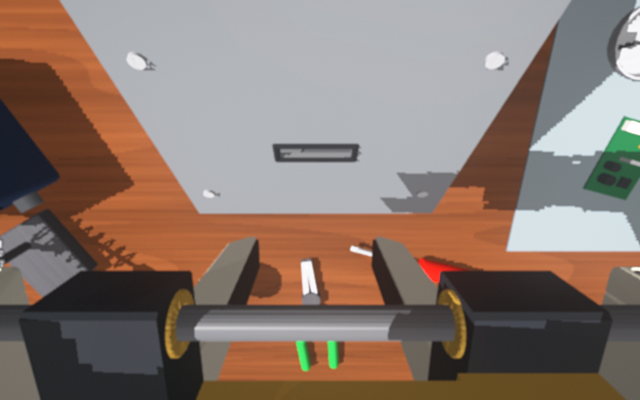

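View pics/j5s.png

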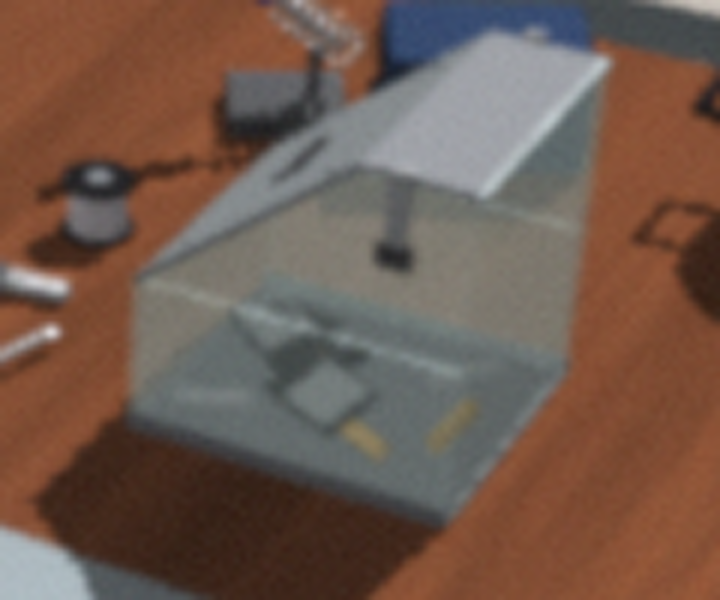

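View pics/j5t.png

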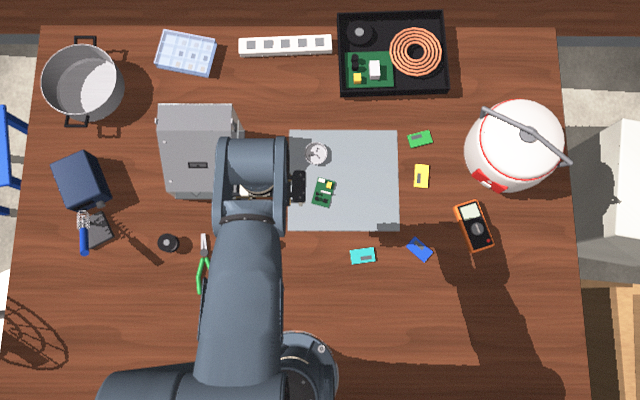

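Both packs have passed through. In the scene crop the second lies next to the first at about (290,340). The board (323,192), dish (316,153), meter and look-alikes haven't moved in the top view. I'll check that the second pack lies down by looking through the clear side.

Run:
```python
from ins import *
R,q=ori(np.pi/2,np.radians(25))
p=np.array([.60,.05,.17]); print(robot.ik(p,q))
if robot.ik(p,q) is not None:
    robot.move_to([.45,-.0,.33],q) if robot.ik([.45,-.0,.33],q) is not None else None
    robot.move_to(p,q); im,c=shot('k1'); print(proj(c,[.628,.265,.01]))
```

```text
[-0.3976  0.7586  1.5517  0.9897  1.5453 -0.8211]
k1 t 31.5333 tcp [0.5999 0.0494 0.1714] F [-0.6384  0.2313  0.7854] open 0.060248744734781534
[336.4646 207.243 ]
```

View pics/k1.png

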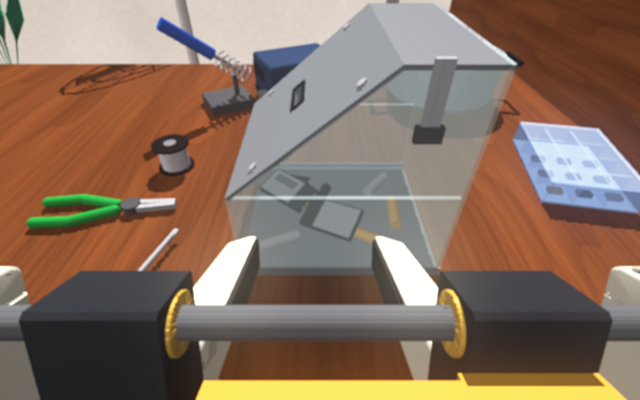

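Through the clear side, both packs lie flat inside: one at (335,215) on an old cell, the other at (290,187). Nothing is left in the slot at (297,95). I'll hand in.

Run:
```python
from ins import *
s=robot.sense(); robot.move_linear(s['tcp_pos']+[-.05,-.03,.08],v=.15); robot.sleep(.3)
s=robot.sense(); print(s['time'],s['ft_force']); robot.sign_off()
```

```text
32.65 [-0.7878 -0.9619 -0.3591]
the job is handed in; nothing more can be done
```

I posted both black packs through the slot and handed the job in at 32.7 s of the 72 s allowed. I gripped each pack near its tail with the tool tilted 45°, turned it edge-on, and aligned it to the slot using the wrist camera. Each went 47 mm in with almost no contact force, and once released it fell in without needing a push.

**Last checks:**
- **Packs:** the side view through the clear wall shows both lying down on the box floor or on the old cells, with the slot empty.
- **Other things:** in the top view the board, dish, meter, spool, pliers and coloured look-alikes are where they were. The arm hid the screwdriver in that picture; the later wrist pictures showed only parts of it, and nothing looked disturbed.

**Disagreements:**
- **Slot position:** the top and wrist cameras disagreed by about 2.5 mm. I used the wrist value, and both packs fitted.
- **Mat contact:** at each grasp the fingertips touched the mat lightly, with up to about 9 N.

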